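Unlock the check scale, prove it and weigh the bottles

TASK

Wind the scale's crank clockwise (seen from above) until its resistance suddenly drops away and the pan springs up, then prove the scale: stand the brass check weight in the middle of the empty pan, let go so that it comes to rest, and put it back on its dark square pad. After that weigh the open blue bottles standing on the right one at a time, smallest first (there may be two or three): stand each upright in the middle of the otherwise empty pan, let go and let it come to rest, then stand it upright in the empty black tray on the left. Leave the capped bottles, the loose caps and everything else where they are.

Things in the scene. Friction and masses are not known exactly. Their poses are not given: they have to be found in the camera images.
- crank (a joint): angle of the crank on the scale (rad), growing as it is wound clockwise seen from above; starts between 0 and 3. It draws a lock bar from over the foot of the pan. Up to about 15.2 rad it is stiff (about 8 N at the knob while turning) and the pan is held down; there the bar slips off, the pan springs up and the crank turns almost freely (under 1 N) as far as a stop at 19.5. It stays where it is left
- crank_axis (a point): on the vertical axis of the crank, at the height of the top of the crank arm (85 mm above the table)
- crank_knob (a point): centre of the top of the crank's upright black knob: 26 mm across, 48 mm high, its foot just on the crank arm (arm top 48 mm below this point), 45 mm from the crank's axis. The knob spins freely on its own pin, so a gripper may hold it from above and keep its own direction while it follows the circle
- pan (a joint): how far the sprung pan is pressed down (m): about 0.011 while locked, 0 when free and empty; 1.5 N per mm, bottom stop at 0.013
- pan_top (a point): centre of the upper face of the round steel scale pan, 140 mm across; it lies on the white scale housing (150 x 300 x 62 mm), the crank 160 mm away at the housing's other end. The face is 88 mm above the table when free, 77 mm when locked
- weight: brass check weight, 60 mm across and 50 mm high, with a neck and a round knob 28 mm across on top (knob from 68 to 94 mm above its foot); origin: centre of its underside, z up; about 500 g. Starts on its pad
- rest: fixed dark square rest pad for the check weight, 90 x 90 x 4 mm, in front of the scale; origin: centre of its underside
- bottle_s: small open blue wide-neck bottle; body 62 mm across, 95 mm high overall; straight round neck 38 mm across forms the top 32 mm, below it the shoulder widens to full width 50 mm below the top; origin: centre of its underside, z up. About 240 g. Stands among the things on the right. May be absent (None)
- bottle_m: middle-sized open blue wide-neck bottle; body 72 mm across, 120 mm high overall; straight round neck 38 mm across forms the top 32 mm, below it the shoulder widens to full width 50 mm below the top; origin: centre of its underside, z up. About 360 g. Stands among the things on the right. May be absent (None)
- bottle_l: large open blue wide-neck bottle; body 82 mm across, 145 mm high overall; straight round neck 38 mm across forms the top 32 mm, below it the shoulder widens to full width 50 mm below the top; origin: centre of its underside, z up. About 500 g. Stands among the things on the right. May be absent (None)
- tray_in (a point): centre of the inner floor of the fixed open black tray on the left: inside 260 mm along this point's x, 170 mm along its y, walls 5 mm thick and 35 mm high over the table, floor 5 mm thick
- cap_a: bystander, leave alone: black screw cap 48 mm across, 26 mm high, lying near the right front; origin: centre of its underside
- cap_b: bystander, leave alone: black screw cap like the other, at the right rear; origin: centre of its underside
- full_bottle: bystander, leave alone: capped blue bottle, 66 mm across, 138 mm high with its orange cap, at the rear right; already finished; origin: centre of its underside
- label_roll: bystander, leave alone: paper label roll lying flat, 90 mm across, 50 mm high, behind the scale; origin: centre of its underside
- scanner: bystander, leave alone: grey and orange hand scanner about 45 x 200 x 28 mm at the left front; origin: centre of its underside
- jar: bystander, leave alone: white jar with black lid, 66 mm across, 85 mm high, left rear; origin: centre of its underside
Not all that is in view belongs to the job. Leave any green or red look-alike of the bottle_s alone.

How it is judged:
On the way, in this order (a step that is already met when the one before it is completed fails the run):
1. the crank is wound until the lock lets go and the pan springs up (value of joint crank above 15 rad and value of joint pan below 0.003 m), for 0.2 s.
2. the check weight stands alone and released in the middle of the pan (horizontal distance between weight and pan_top below 0.015 m and z of weight in the frame of pan_top between -0.006 and 0.006 m and angle between weight's own z axis and vertical below 0.1 rad and contact force between weight and pan above 1 N and contact force between weight and the fingers below 0.1 N and linear speed of weight below 0.02 m/s and horizontal distance between weight and bottle_s above 0.09 m and horizontal distance between weight and bottle_m above 0.09 m and horizontal distance between weight and bottle_l above 0.09 m), for 0.3 s.
3. the check weight is back on its pad, released (horizontal distance between weight and rest below 0.03 m and height (world z) of weight below 0.012 m and angle between weight's own z axis and vertical below 0.1 rad and contact force between weight and the fingers below 0.1 N and linear speed of weight below 0.02 m/s), for 0.1 s.
4. the small bottle stands alone, upright and released in the middle of the pan (horizontal distance between bottle_s and pan_top below 0.015 m and z of bottle_s in the frame of pan_top between -0.006 and 0.006 m and angle between bottle_s's own z axis and vertical below 0.1 rad and contact force between bottle_s and pan above 1 N and contact force between bottle_s and the fingers below 0.1 N and linear speed of bottle_s below 0.02 m/s and horizontal distance between bottle_s and bottle_m above 0.09 m and horizontal distance between bottle_s and bottle_l above 0.09 m and horizontal distance between bottle_s and weight above 0.09 m), for 0.3 s.
5. the middle-sized bottle stands alone, upright and released in the middle of the pan (horizontal distance between bottle_m and pan_top below 0.015 m and z of bottle_m in the frame of pan_top between -0.006 and 0.006 m and angle between bottle_m's own z axis and vertical below 0.1 rad and contact force between bottle_m and pan above 1 N and contact force between bottle_m and the fingers below 0.1 N and linear speed of bottle_m below 0.02 m/s and horizontal distance between bottle_m and bottle_s above 0.09 m and horizontal distance between bottle_m and bottle_l above 0.09 m and horizontal distance between bottle_m and weight above 0.09 m), for 0.3 s.
6. the large bottle stands alone, upright and released in the middle of the pan (horizontal distance between bottle_l and pan_top below 0.015 m and z of bottle_l in the frame of pan_top between -0.006 and 0.006 m and angle between bottle_l's own z axis and vertical below 0.1 rad and contact force between bottle_l and pan above 1 N and contact force between bottle_l and the fingers below 0.1 N and linear speed of bottle_l below 0.02 m/s and horizontal distance between bottle_l and bottle_s above 0.09 m and horizontal distance between bottle_l and bottle_m above 0.09 m and horizontal distance between bottle_l and weight above 0.09 m), for 0.3 s.
At the end, for the whole second after the job is handed in: lock off (crank past 15 rad), pan up and empty (within 3 mm); check weight upright within 30 mm of its pad's centre; every bottle present upright (0.1 rad) on the tray floor; all released and at rest. On the pan each had to stand alone within 15 mm of the centre (all of step 1 and all of step 3 and x of bottle_s in the frame of tray_in between -0.13 and 0.13 m and y of bottle_s in the frame of tray_in between -0.085 and 0.085 m and z of each of bottle_s, bottle_m, bottle_l in the frame of tray_in below 0.006 m and angle between each of bottle_s, bottle_m, bottle_l's own z axis and vertical below 0.1 rad and contact force between each of bottle_s, bottle_m, bottle_l and the fingers below 0.1 N and linear speed of each of bottle_s, bottle_m, bottle_l below 0.02 m/s and x of bottle_m in the frame of tray_in between -0.13 and 0.13 m and y of bottle_m in the frame of tray_in between -0.085 and 0.085 m and x of bottle_l in the frame of tray_in between -0.13 and 0.13 m and y of bottle_l in the frame of tray_in between -0.085 and 0.085 m); the robot touches nothing.
It fails at once if a bystander (cap, capped bottle, label roll, scanner, jar) is moved by more than 40 mm (distance of any of cap_a, cap_b, full_bottle, label_roll, scanner, jar from where it was at the start of the episode above 0.04 m).
Of bottle_s, bottle_m, bottle_l only 2 to 3 are there at a start; the rules pass over those that are not, and their reading is None.
At some moment in a run one of bottle_s, bottle_m, bottle_l, weight may be knocked a few centimetres aside while the robot is not near it.
It also fails if it takes over 210 s, if anything falls off the work surface, if the arm or the gripper's body presses on something with over 40 N, if the wrist force passes 120 N, or if a joint passes its speed limit or range.

ROBOT

A 7-joint arm with a two-finger parallel gripper is mounted at the origin on the work surface. World frame = base frame: x ahead of the robot, y to its left, z up, the work surface at z = 0. Lengths are in m, angles in rad, forces in N, time in s.
With the tool pointing down it reaches from about 0.425 to 0.925 m from the base axis. Payload 6.8 kg.
Tool frame: the origin (TCP) lies on the centre line of the jaws, within the pads' length; the fingertips stand bot.tip_reach ahead of it and the grasp point (between the pads) lies 3 mm ahead of it (bot.tip_reach is the distance from the TCP to the fingertips, in m); z points along the fingers, y is the line along which they close (so a half turn about z gives the same grasp; the last joint's range is limited). The gripper opens to 85 mm and grips with 20 to 120 N. Pads are 22 mm wide; open, the fingers measure 114 mm over their backs; the gripper's body (76 mm by 85 mm) begins 54 mm behind the grasp point. The pads swing forward as they close: fully open they stand 13 mm farther back than shut.
Start: joints at [1.192, 0.477, 0.022, 1.555, -0.011, 1.109, -0.083], TCP at [0.181, -0.65, 0.253] pointing down, gripper open.
Joint ranges: [-2.96, 2.96], [-0.34, 2.1], [-1.41, 1.46], [0.24, 2.44], [-1.37, 4.51], [0.17, 1.92], [-2.96, 2.96]. Speed limits (rad/s): [2.39, 2.39, 3.14, 3.14, 3.14, 3.14, 3.14].

INTERFACE

Orientations are given as a unit quaternion [w, x, y, z].
In Python, from station import bot gives the robot as it stands.
- The arm moves only by the tool jog_arm, never from a script. Its argument "deltas" is a list of rows, each a list of 7 numbers: the shift along the world's x, y, z in m, then the turn, a rotation vector about the world's x, y, z in rad, then the opening, from 0 (shut) to 1 (fully open). In form: [[x, y, z, rx, ry, rz, grip], ...]. A call has 1 to 10 rows; each row shifts and turns the commanded pose from where the row before left it; what a row does not reach is not made up. A row lasts 1/10 s, in which the tool goes at most 50 mm and 8.59 degrees, less where a joint would pass 70% of its speed; a pose out of reach is approached as far as the arm can. A call with a gripper value outside its range is refused whole. The fingers move at their own pace and stop on an object; "newtons" is the grip in N (left out, the last holds). Time passes only in rows, so rows that do not move let the fingers close. It gives the time, the measured TCP pose, the force, the opening and the grip force at its end, in the units of the state.
- bot.get_obs(): the state, without advancing time (a new reading comes with each control period).
- bot.read_camera(name): name is "scene" or "top" or "wrist"; returns a dict with "img" (400x640x3 uint8, red, green, blue), "K" (3x3 intrinsics, pixels), "eye" and "attitude" of the camera in the world. Camera axes: x right, y down, z forward; pixel columns grow to the right and rows downward; lengths in m; the calibration is good to about 2 mm. A picture is of the moment at which its call begins. There is no depth.
- bot.hand_in(): hands the job in; it is judged then, once.
The state is a dict: "t": time; "q": joint angles; "joint_vel": joint speeds; "joint_torque": joint torques, N m; "eef_pos": TCP position; "tool_rot": TCP orientation; "contact_force": force on the tool from outside, world axes, zero at the start; "torque": the same for the moment, N m; "gripper_width": opening from 0.0 (shut) to 1.0 (fully open); "grasp_force": force on a finger pad.
Only numpy, scipy, OpenCV 4.12 (cv2) and the standard library are available. Lean on these libraries where they do the work, as an engineer would, in place of code of your own. Each camera call takes 0.05 s, during which the arm holds its last target. There are 200 camera calls.

## Working session

There is one attempt and no reset: what is moved stays moved. The work goes in short steps, Python scripts to look and compute and a tool call to move; the robot and the scene stay as the last step left them, time stands still between calls to the robot, and variables do not carry over. Pictures are saved under pics/ and viewed, at most 14 in all, crops included, and the job is handed in when it is done.

Besides the shell and the picture viewer there is one more tool, called after ">>>" by a JSON object that holds its "method" and its "body". jog_arm: Moves the arm, as the interface text tells. Its arguments: {"type":"object","properties":{"deltas":{"type":"array"},"newtons":{"type":"number"}},"required":["deltas"]}

```bash
mkdir -p pics; cat > h.py <<'E'
import numpy as np, cv2
from station import bot
from scipy.spatial.transform import Rotation as R
def rot(a):
    a=np.array(a,float)
    return a if a.shape==(3,3) else R.from_quat(a,scalar_first=True).as_matrix()
def cam(n,save=None):
    c=bot.read_camera(n)
    if save: cv2.imwrite('pics/'+save,c['img'][:,:,::-1])
    return c
def ray(c,u,v,z):
    d=rot(c['attitude'])@np.linalg.inv(c['K'])@np.array([u,v,1.]); e=np.array(c['eye'])
    return e+d*(z-e[2])/d[2]
def proj(c,p):
    q=c['K']@(rot(c['attitude']).T@(np.array(p)-c['eye'])); return q[:2]/q[2]
E
python3 - <<'E'
from h import *
for n in('top','scene','wrist'):
    c=cam(n,n+'0.png');print(n,c['eye'],c['attitude'],c['K'].tolist() if hasattr(c['K'],'tolist') else c['K'])
print(bot.get_obs(),bot.tip_reach)
E
```

```text
top [0.42152908 0.0057988  1.00284789] [-0.0216129   0.70744071 -0.7046855   0.04978823] [[368.53396532053966, 0.0, 319.63013351650744], [0.0, 368.53396532053966, 197.28362251621274], [0.0, 0.0, 1.0]]
scene [1.25974627 0.10748107 1.06782628] [-0.20557647  0.62111494  0.7143259  -0.24838085] [[459.7681233867991, 0.0, 319.1388334068509], [0.0, 459.7681233867991, 205.1927711649583], [0.0, 0.0, 1.0]]
wrist [ 0.26074777 -0.62639665  0.37291514] [ 0.12928723  0.78585766 -0.59659448 -0.09893217] [[301.59582659825054, 0.0, 322.06199823475157], [0.0, 301.59582659825054, 202.80914004331913], [0.0, 0.0, 1.0]]
{'t': 0.15, 'q': array([ 1.19190349,  0.4775899 ,  0.02232877,  1.55620408, -0.01152544,
        1.10926784, -0.08311557]), 'joint_vel': array([ 0.00081485, -0.00212559,  0.00135366, -0.0048915 ,  0.00047472,
        0.0002068 ,  0.00020646]), 'joint_torque': array([ 2.43531766e-03, -5.96926010e+01,  1.60994075e+00, -2.81488341e+01,
        1.25682901e-02,  6.54743591e-03,  3.11559802e-05]), 'eef_pos': array([ 0.18046485, -0.65000359,  0.25257086]), 'tool_rot': array([-6.60044921e-04,  9.90847205e-01,  1.34986541e-01, -1.20908519e-04]), 'contact_force': array([-0.43848744,  0.63315451,  0.68833411]), 'torque': array([ 0.01798094, -0.008181  ,  0.04311074]), 'grasp_force': 0.0, 'gripper_width': 0.9996537014397201} 0.022
```

View pics/top0.png

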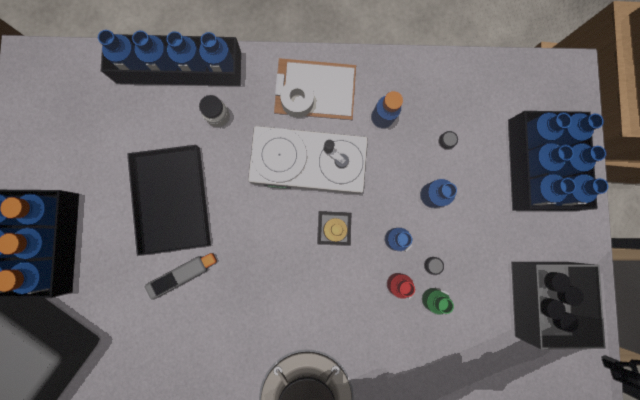

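View pics/scene0.png

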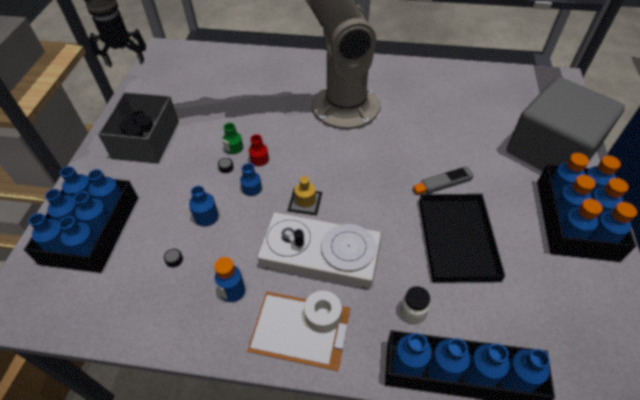

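Top view: pan at about (279,155), crank axis (341,160), knob (329,146), weight (336,230), and two blue open bottles at (399,239) and (440,193). The tray is at (170,200), and the red and green look-alikes are at (402,286) and (438,301).

```bash
cat > m.py <<'E'
from h import *
c=cam('top');im=c['img']
cv2.imwrite('pics/c1.png',cv2.resize(im[110:310,240:480,::-1],None,fx=3,fy=3,interpolation=cv2.INTER_CUBIC))
for n,cc in(('top',c),('scene',cam('scene'))):
    hsv=cv2.cvtColor(cc['img'],cv2.COLOR_RGB2HSV)
    m=cv2.inRange(hsv,(100,120,50),(125,255,255))
    k,l,s,ce=cv2.connectedComponentsWithStats(m)
    for i in range(1,k):
        if 100<s[i,4]<1500: print(n,s[i],ce[i].round(1),ray(cc,*ce[i],0.06).round(3))
for n,p,z in(('pan',(279,155),.077),('axis',(341,160),.085),('knob',(329,146),.133),('weight',(336,229),.094),('bs',(404,231+3),.095),('bl',(448,188),.145)):
    print(n,ray(c,*p,z).round(3))
# pad and tray
hsv=cv2.cvtColor(im,cv2.COLOR_RGB2HSV);m=cv2.inRange(hsv,(0,0,0),(180,255,60))
k,l,s,ce=cv2.connectedComponentsWithStats(m)
for i in range(1,k):
    if s[i,4]>300 : 
        r=cv2.minAreaRect(np.argwhere(l==i)[:,::-1].astype(np.int32)); print('dark',s[i],r,ray(c,*r[0],0.02).round(3))
E
python3 m.py
```

```text
top [ 98  30  34  32 565] [116.3  47.5] [0.909 0.503 0.06 ]
top [132  31  32  32 585] [148.3  48.2] [0.909 0.42  0.06 ]
top [166  32  30  32 575] [180.8  49.2] [0.908 0.336 0.06 ]
top [199  33  30  31 529] [213.   50.2] [0.907 0.252 0.06 ]
top [377  98  19  22 115] [383.2 111.2] [ 0.748 -0.2    0.06 ]
top [428 180  27  26 423] [440.2 192.5] [ 0.532 -0.347  0.06 ]
top [ 16 194  29  31 530] [ 32.8 209.6] [0.482 0.682 0.06 ]
top [ 14 227  29  33 543] [ 30.1 242.7] [0.4   0.682 0.06 ]
top [388 229  21  21 279] [398.2 239. ] [ 0.411 -0.234  0.06 ]
top [ 11 262  29  32 549] [ 27.4 276.6] [0.318 0.682 0.06 ]
scene [241 163  20  32 471] [249.9 180. ] [ 0.429 -0.231  0.06 ]
scene [190 186  28  40 773] [202.6 206.6] [ 0.541 -0.339  0.06 ]
scene [215 268  29  33 514] [232.  285.6] [ 0.768 -0.195  0.06 ]
scene [ 396  334   36   42 1176] [413.6 353.5] [0.875 0.247 0.06 ]
scene [ 434  339   37   42 1195] [451.9 358.3] [0.874 0.331 0.06 ]
scene [ 473  344   38   42 1202] [491.2 363.2] [0.873 0.415 0.06 ]
scene [ 512  349   38   42 1144] [530.7 368. ] [0.872 0.498 0.06 ]
pan [0.623 0.073 0.077]
axis
[... 1367 characters left out ...]
94.37042236328125), 25.463346481323242) [ 0.269 -0.602  0.02 ]
dark [ 614  262   26   91 1638] ((628.9623413085938, 306.9359130859375), (91.26406860351562, 24.279438018798828), 86.18592071533203) [ 0.229 -0.867  0.02 ]
dark [ 540  267   64   81 4108] ((570.7276611328125, 307.5984802246094), (81.26358032226562, 61.183433532714844), 86.8201675415039) [ 0.229 -0.706  0.02 ]
dark [151 273  26  22 319] ((163.70001220703125, 283.4000244140625), (13.86362075805664, 23.25510597229004), 63.43495178222656) [0.296 0.369 0.02 ]
dark [602 356  38  44 879] ((620.5, 377.5), (43.0, 37.0), 90.0) [ 0.048 -0.829  0.02 ]
dark [ 279  373   59   27 1162] ((308.0, 386.0), (26.0, 58.0), 90.0) [ 0.038 -0.005  0.02 ]
```

View pics/c1.png

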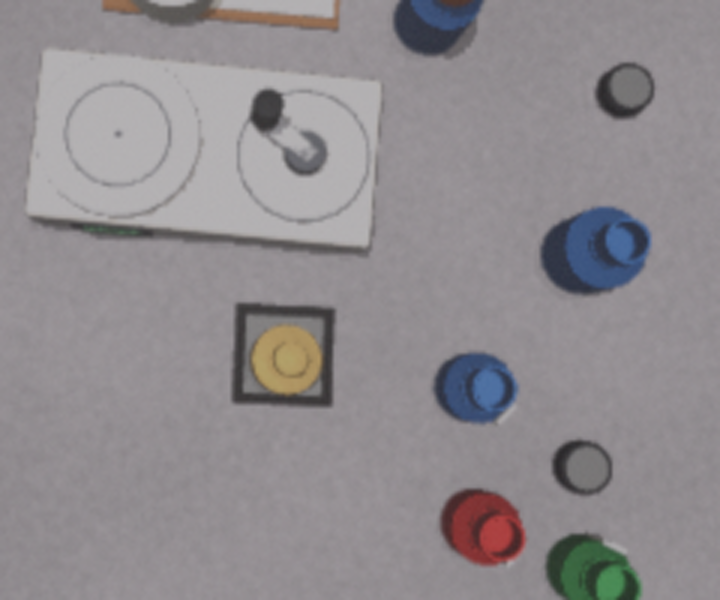

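Crop: pan centre (279,154), axis (342,161), knob top (329,144), weight knob (337,230), small bottle rim (403,240), and a larger bottle rim (449,190). Only two open bottles are present. I'll go above the knob for a close look.

>>> {"method": "jog_arm", "body": {"deltas": [[0.03,0.04,0.005,0,0,0,1],[0.03,0.04,0.005,0,0,0,1],[0.03,0.04,0,0,0,0,1],[0.03,0.04,0,0,0,0,1],[0.03,0.04,0,0,0,0,1],[0.03,0.04,0,0,0,0,1],[0.03,0.04,0,0,0,0,1],[0.03,0.04,0,0,0,0,1],[0.03,0.04,0,0,0,0,1],[0.03,0.04,0,0,0,0,1]]}}

```text
t: 1.25
eef_pos: [0.4811, -0.2491, 0.2635]
tool_rot: [0.0, 0.991, 0.135, 0.0]
contact_force: [0.9, -0.7, 0.5]
gripper_width: 1.001
grasp_force: 0.0
```

>>> {"method": "jog_arm", "body": {"deltas": [[0.03,0.04,0,0,0,0,1],[0.03,0.04,0,0,0,0,1],[0.03,0.04,0,0,0,0,1],[0.03,0.04,0,0,0,0,1],[0.02,0.03,0,0,0,0,1],[0,0,0,0,0,0,1],[0,0,0,0,0,0,1]]}}

```text
t: 1.95
eef_pos: [0.6203, -0.06, 0.2628]
tool_rot: [-0.0, 0.991, 0.136, -0.0]
contact_force: [-0.7, -0.8, -0.5]
gripper_width: 1.002
grasp_force: 0.0
```

```bash
python3 - <<'E'
from h import *
o=bot.get_obs();print(o['eef_pos'],o['tool_rot'],o['t'])
c=cam('wrist','w1.png')
print('eye',c['eye'],'pred pix axis',proj(c,(.608,-.086,.085)),'knob',proj(c,(.637,-.051,.133)),'pan',proj(c,(.625,.073,.077)))
E
```

```text
[ 0.62032805 -0.05996449  0.26284822] [-4.64060872e-05  9.90712374e-01  1.35973780e-01 -3.49065321e-04] 1.95
eye [ 0.70062458 -0.03609621  0.38328675] pred pix axis [343.9791982 203.9734795] knob [318.6526516  180.91199477] pan [197.46144834 145.68839177]
```

View pics/w1.png

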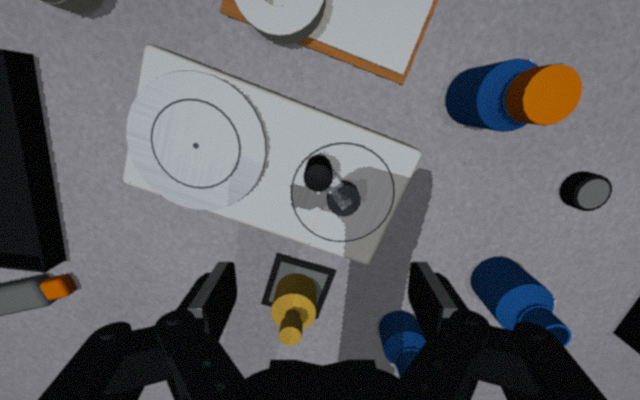

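Wrist: pan dot (196,146), crank hub (344,197), dial circle centre (343,192), knob top about (318,168).

```bash
python3 - <<'E'
from h import *
c=cam('wrist')
for n,p,z in(('pan',(196,146),.077),('dial',(343,192),.062),('hub',(345,197),.085),('knob',(318,167),.133)): print(n,ray(c,*p,z).round(4))
g=cv2.cvtColor(c['img'],cv2.COLOR_RGB2GRAY)[145:225,290:375]
m=(g<45).astype(np.uint8);k,l,s,ce=cv2.connectedComponentsWithStats(m)
for i in range(1,k):
  if s[i,4]>50: print(s[i]+[290,145,0,0,0],ce[i]+[290,145])
t=cam('top')
for n,p,z in(('pan',(279.3,154.3),.077),('dial',(341,162),.062),('knob',(329,144.5),.133),('wt',(337,230),.094)): print(n,ray(t,*p,z).round(4))
E
```

```text
pan [0.6241 0.0726 0.077 ]
dial [ 0.6135 -0.0865  0.062 ]
hub [ 0.615  -0.0866  0.085 ]
knob [ 0.648  -0.0491  0.133 ]
[303 154  28  36 769] [316.35630689 172.1313394 ]
[342 180  16  30 213] [350.42253521 192.72300469]
[326 194  19  20 114] [332.77192982 204.92105263]
pan [0.6249 0.0719 0.077 ]
dial [ 0.6095 -0.0871  0.062 ]
knob [ 0.6379 -0.0512  0.133 ]
wt [ 0.433  -0.0734  0.094 ]
```

>>> {"method": "jog_arm", "body": {"deltas": [[0.02,0.0095,-0.02,0,0,0,1],[0,0,-0.04,0,0,0,1],[0,0,-0.04,0,0,0,1],[0,0,-0.03,0,0,0,1],[0,0,-0.016,0,0,0,1],[0,0,0,0,0,0,0.3],[0,0,0,0,0,0,0.2],[0,0,0,0,0,0,0],[0,0,0,0,0,0,0]], "newtons": 40}}

```text
t: 3.0
eef_pos: [0.6414, -0.0514, 0.1191]
tool_rot: [0.0, 0.991, 0.135, 0.002]
contact_force: [0.0, 0.3, 1.2]
gripper_width: 0.334
grasp_force: 0.4
```

>>> {"method": "jog_arm", "body": {"deltas": [[0,0,0,0,0,0,0],[0,0,0,0,0,0,0],[0,0,0,0,0,0,0]]}}

```text
t: 3.3
eef_pos: [0.6411, -0.0509, 0.1191]
tool_rot: [0.0, 0.991, 0.135, 0.001]
contact_force: [-1.8, 1.2, 6.0]
gripper_width: 0.296
grasp_force: 38.9
```

```bash
cat > circ.py <<'E'
from h import *
import sys
# rows along circle from angle a0 (deg), clockwise, n steps of st deg; first step from the present measured place
a0,st,n=map(float,sys.argv[1:4]); C=np.array([.614,-.087])
if len(sys.argv)>4: C=np.array(list(map(float,sys.argv[4:6])))
P=lambda a:C+.045*np.array([np.cos(np.radians(a)),np.sin(np.radians(a))])
o=bot.get_obs();p=o['eef_pos'][:2];d=p-C;print(p,'r',np.hypot(*d),'ang',np.degrees(np.arctan2(d[1],d[0])))
for i in range(int(n)):
    d=(P(a0-st*(i+1))-P(a0-st*i)).round(4);print([*d.tolist(),0,0,0,0,0],end=', ')
E
python3 circ.py 54 20 18
```

```text
[ 0.64107934 -0.05088617] r 0.04513866819010102 ang 53.13623337173266
[0.0109, -0.0112, 0, 0, 0, 0, 0], [0.0064, -0.0143, 0, 0, 0, 0, 0], [0.0011, -0.0156, 0, 0, 0, 0, 0], [-0.0043, -0.015, 0, 0, 0, 0, 0], [-0.0092, -0.0126, 0, 0, 0, 0, 0], [-0.013, -0.0087, 0, 0, 0, 0, 0], [-0.0152, -0.0038, 0, 0, 0, 0, 0], [-0.0155, 0.0016, 0, 0, 0, 0, 0], [-0.014, 0.0069, 0, 0, 0, 0, 0], [-0.0109, 0.0112, 0, 0, 0, 0, 0], [-0.0064, 0.0143, 0, 0, 0, 0, 0], [-0.0011, 0.0156, 0, 0, 0, 0, 0], [0.0043, 0.015, 0, 0, 0, 0, 0], [0.0092, 0.0126, 0, 0, 0, 0, 0], [0.013, 0.0087, 0, 0, 0, 0, 0], [0.0152, 0.0038, 0, 0, 0, 0, 0], [0.0155, -0.0016, 0, 0, 0, 0, 0], [0.014, -0.0069, 0, 0, 0, 0, 0],
```

>>> {"method": "jog_arm", "body": {"deltas": [[0.011,-0.011,0,0,0,0,0],[0.0065,-0.0145,0,0,0,0,0],[0.001,-0.0155,0,0,0,0,0],[-0.0045,-0.015,0,0,0,0,0],[-0.009,-0.0125,0,0,0,0,0],[-0.013,-0.0085,0,0,0,0,0],[-0.015,-0.004,0,0,0,0,0],[-0.0155,0.0015,0,0,0,0,0],[-0.014,0.007,0,0,0,0,0]], "newtons": 50}}

```text
t: 4.2
eef_pos: [0.5907, -0.1252, 0.1193]
tool_rot: [0.001, 0.991, 0.134, 0.004]
contact_force: [6.6, -2.5, -1.4]
gripper_width: 0.29
grasp_force: 49.5
```

>>> {"method": "jog_arm", "body": {"deltas": [[-0.011,0.011,0,0,0,0,0],[-0.0065,0.0145,0,0,0,0,0],[-0.001,0.0155,0,0,0,0,0],[0.0045,0.015,0,0,0,0,0],[0.009,0.0125,0,0,0,0,0],[0.013,0.0085,0,0,0,0,0],[0.015,0.004,0,0,0,0,0],[0.0155,-0.0015,0,0,0,0,0],[0.014,-0.007,0,0,0,0,0]]}}

```text
t: 5.1
eef_pos: [0.6399, -0.0495, 0.1189]
tool_rot: [-0.0, 0.991, 0.136, -0.001]
contact_force: [-9.9, 0.1, 11.0]
gripper_width: 0.288
grasp_force: 50.6
```

>>> {"method": "jog_arm", "body": {"deltas": [[0.011,-0.011,0,0,0,0,0],[0.0065,-0.0145,0,0,0,0,0],[0.001,-0.0155,0,0,0,0,0],[-0.0045,-0.015,0,0,0,0,0],[-0.009,-0.0125,0,0,0,0,0],[-0.013,-0.0085,0,0,0,0,0],[-0.015,-0.004,0,0,0,0,0],[-0.0155,0.0015,0,0,0,0,0],[-0.014,0.007,0,0,0,0,0]]}}

```text
t: 6.0
eef_pos: [0.5907, -0.1252, 0.1193]
tool_rot: [0.001, 0.991, 0.135, 0.004]
contact_force: [7.7, -2.0, -1.9]
gripper_width: 0.287
grasp_force: 49.9
```

>>> {"method": "jog_arm", "body": {"deltas": [[-0.011,0.011,0,0,0,0,0],[-0.0065,0.0145,0,0,0,0,0],[-0.001,0.0155,0,0,0,0,0],[0.0045,0.015,0,0,0,0,0],[0.009,0.0125,0,0,0,0,0]]}}

```text
t: 6.5
eef_pos: [0.5789, -0.0556, 0.119]
tool_rot: [0.0, 0.991, 0.134, -0.004]
contact_force: [-12.2, 0.6, 17.4]
gripper_width: 0.292
grasp_force: 51.6
```

>>> {"method": "jog_arm", "body": {"deltas": [[0.013,0.0085,0,0,0,0,0],[0.015,0.004,0,0,0,0,0],[0.0155,-0.0015,0,0,0,0,0],[0.014,-0.007,0,0,0,0,0]]}}

```text
t: 6.9
eef_pos: [0.6399, -0.0495, 0.1189]
tool_rot: [-0.0, 0.991, 0.136, -0.001]
contact_force: [-10.0, -0.6, 11.1]
gripper_width: 0.292
grasp_force: 50.9
```

>>> {"method": "jog_arm", "body": {"deltas": [[0.011,-0.011,0,0,0,0,0],[0.0065,-0.0145,0,0,0,0,0],[0.001,-0.0155,0,0,0,0,0]]}}

```text
t: 7.2
eef_pos: [0.6577, -0.0895, 0.1188]
tool_rot: [-0.002, 0.991, 0.136, -0.001]
contact_force: [-11.7, 8.4, 13.2]
gripper_width: 0.293
grasp_force: 51.2
```

>>> {"method": "jog_arm", "body": {"deltas": [[-0.0045,-0.015,0,0,0,0,0],[-0.009,-0.0125,0,0,0,0,0],[-0.013,-0.0085,0,0,0,0,0]]}}

```text
t: 7.5
eef_pos: [0.6346, -0.1248, 0.1192]
tool_rot: [-0.002, 0.991, 0.136, 0.003]
contact_force: [3.1, 8.9, 1.5]
gripper_width: 0.288
grasp_force: 50.3
```

>>> {"method": "jog_arm", "body": {"deltas": [[-0.015,-0.004,0,0,0,0,0],[-0.0155,0.0015,0,0,0,0,0],[-0.014,0.007,0,0,0,0,0]]}}

```text
t: 7.8
eef_pos: [0.5889, -0.1242, 0.1192]
tool_rot: [0.001, 0.991, 0.135, 0.002]
contact_force: [1.5, 2.4, 4.1]
gripper_width: 0.293
grasp_force: 50.7
```

>>> {"method": "jog_arm", "body": {"deltas": [[-0.011,0.011,0,0,0,0,0],[-0.0065,0.0145,0,0,0,0,0]]}}

```text
t: 8.0
eef_pos: [0.5697, -0.1002, 0.1191]
tool_rot: [0.001, 0.991, 0.134, 0.0]
contact_force: [-4.2, -2.1, 9.6]
gripper_width: 0.288
grasp_force: 51.0
```

>>> {"method": "jog_arm", "body": {"deltas": [[0,0,0,0,0,0,0],[0,0,0,0,0,0,0]]}}

```text
t: 8.2
eef_pos: [0.5694, -0.0988, 0.119]
tool_rot: [0.001, 0.991, 0.135, -0.001]
contact_force: [-7.7, -1.5, 13.3]
gripper_width: 0.289
grasp_force: 51.3
```

```bash
python3 - <<'E'
from h import *
c=cam('scene');a=c['img'][200:300,240:400,::-1]
b=cv2.imread('pics/scene0.png')[200:300,240:400]
cv2.imwrite('pics/s2.png',cv2.resize(np.vstack([a,b]),None,fx=3,fy=3))
E
```

```text
(no output)
```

View pics/s2.png

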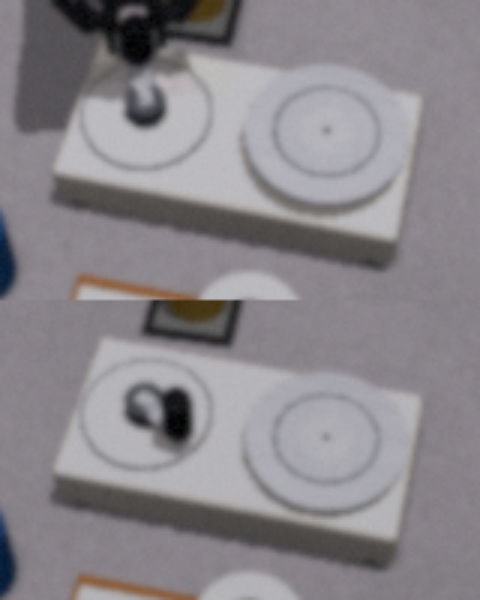

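The pan stands clearly higher in the new view (dot at row 130 against 136, with a shadow below it), and the resistance fell at about 15 rad. I'll release the knob and go to the weight.

>>> {"method": "jog_arm", "body": {"deltas": [[0,0,0,0,0,0,0.7],[0,0,0,0,0,0,0.7],[0,0,0,0,0,0,0.7],[0,0,0.02,0,0,0,0.8],[0,0,0.04,0,0,0,1],[0,0,0.04,0,0,0,1],[-0.034,0.006,0.03,0,0,0,1],[-0.034,0.006,0,0,0,0,1],[-0.034,0.006,0,0,0,0,1],[-0.034,0.008,0,0,0,0,1]]}}

```text
t: 9.25
eef_pos: [0.4331, -0.0722, 0.2474]
tool_rot: [0.0, 0.991, 0.135, 0.0]
contact_force: [-0.8, -0.3, 0.5]
gripper_width: 0.999
grasp_force: 0.0
```

>>> {"method": "jog_arm", "body": {"deltas": [[0,0,0,0,0,0,1],[0,0,0,0,0,0,1]]}}

```text
t: 9.45
eef_pos: [0.4343, -0.0723, 0.2476]
tool_rot: [0.0, 0.991, 0.135, 0.001]
contact_force: [0.2, -0.6, -0.5]
gripper_width: 0.997
grasp_force: 0.0
```

```bash
cat > w.py <<'E'
from h import *
import sys
o=bot.get_obs();print('tcp',o['eef_pos'].round(4),o['t'])
for n in('top','wrist'):
    c=cam(n,'last_'+n+'.png');hsv=cv2.cvtColor(c['img'],cv2.COLOR_RGB2HSV)
    for nm,lo,hi,z in(('gold',(18,110,60),(32,255,255),.05),('blue',(100,120,50),(125,255,255),.06)):
        k,l,s,ce=cv2.connectedComponentsWithStats(cv2.inRange(hsv,lo,hi))
        for i in range(1,k):
            p=ray(c,*ce[i],z)
            if s[i,4]>60 and .35<p[0]<.72 and -.45<p[1]<.5: print(n,nm,s[i],ce[i].round(1),p.round(3))
    print(n,'pan',proj(c,(.625,.073,.088)).round(1))
E
python3 w.py
```

```text
tcp [ 0.4343 -0.0723  0.2476] 9.45
top blue [428 180  27  26 419] [440.1 192.5] [ 0.532 -0.347  0.06 ]
top pan [278.6 153.3]
wrist gold [ 295  149   55   59 2389] [321.5 179.3] [ 0.438 -0.07   0.05 ]
wrist blue [ 533  127  107   74 4841] [593.1 158.1] [ 0.537 -0.332  0.06 ]
wrist blue [ 428  201   65   73 2866] [458.  237.9] [ 0.416 -0.235  0.06 ]
wrist pan [202.2 -98.3]
```

View pics/last_wrist.png

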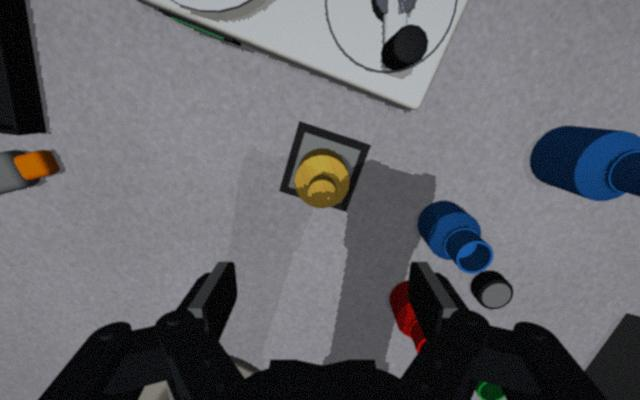

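Wrist: weight knob (321,189), body top circle (322,179), pad corners around (325,167), small bottle rim (473,254).

```bash
python3 - <<'E'
from h import *
c=cam('wrist')
for n,p,z in(('knob',(321,189),.086),('body',(322,179),.054),('pad',(324.3,167),.004),('bs rim',(472,255),.095),('tcp proj',None,0)):
    if p: print(n,ray(c,*p,z).round(4))
hsv=cv2.cvtColor(c['img'],cv2.COLOR_RGB2HSV)
m=cv2.inRange(hsv,(18,110,60),(32,255,255));x=cv2.boundingRect(m);print(x)
E
```

```text
knob [ 0.4371 -0.0697  0.086 ]
body [ 0.4393 -0.0701  0.054 ]
pad [ 0.4425 -0.0721  0.004 ]
bs rim [ 0.4137 -0.2354  0.095 ]
(295, 149, 55, 59)
```

>>> {"method": "jog_arm", "body": {"deltas": [[0.003,0.001,-0.039,0,0,0,1],[0,0,-0.04,0,0,0,1],[0,0,-0.04,0,0,0,1],[0,0,-0.04,0,0,0,1],[0,0,0,0,0,0,0.5],[0,0,0,0,0,0,0.3],[0,0,0,0,0,0,0],[0,0,0,0,0,0,0],[0,0,0,0,0,0,0],[0,0,0,0,0,0,0]], "newtons": 60}}

```text
t: 10.6
eef_pos: [0.4389, -0.0713, 0.0903]
tool_rot: [0.001, 0.991, 0.135, 0.002]
contact_force: [-1.2, 1.1, 5.4]
gripper_width: 0.314
grasp_force: 58.6
```

>>> {"method": "jog_arm", "body": {"deltas": [[0,0,0,0,0,0,0],[0,0,0,0,0,0,0],[0,0,0.02,0,0,0,0],[0,0,0.03,0,0,0,0],[0,0,0.03,0,0,0,0],[0,0,0.03,0,0,0,0],[0,0,0.03,0,0,0,0]]}}

```text
t: 11.3
eef_pos: [0.4366, -0.0713, 0.2303]
tool_rot: [0.0, 0.991, 0.135, 0.0]
contact_force: [1.0, 0.4, -5.0]
gripper_width: 0.308
grasp_force: 60.1
```

>>> {"method": "jog_arm", "body": {"deltas": [[0.03,0.024,0,0,0,0,0],[0.03,0.024,0,0,0,0,0],[0.03,0.024,0,0,0,0,0],[0.03,0.024,0,0,0,0,0],[0.03,0.024,0,0,0,0,0],[0.02,0.014,0,0,0,0,0],[0.018,0.01,0,0,0,0,0],[0,0,-0.02,0,0,0,0],[0,0,-0.015,0,0,0,0],[0,0,-0.01,0,0,0,0]]}}

```text
t: 12.3
eef_pos: [0.6238, 0.0718, 0.1818]
tool_rot: [0.0, 0.991, 0.135, -0.001]
contact_force: [-0.7, 0.1, -5.1]
gripper_width: 0.309
grasp_force: 60.4
```

>>> {"method": "jog_arm", "body": {"deltas": [[0,0,0,0,0,0,0],[0,0,-0.005,0,0,0,0],[0,0,-0.004,0,0,0,0],[0,0,-0.003,0,0,0,0],[0,0,0,0,0,0,0]]}}

```text
t: 12.8
eef_pos: [0.6256, 0.0726, 0.1717]
tool_rot: [0.0, 0.991, 0.135, 0.0]
contact_force: [0.1, -0.9, -0.4]
gripper_width: 0.307
grasp_force: 60.6
```

```bash
python3 - <<'E'
from h import *
o=bot.get_obs();print('tcp',o['eef_pos'].round(4),o['contact_force'])
c=cam('top');s=cam('scene')
a=cv2.resize(c['img'][110:230,230:390,::-1],None,fx=4,fy=4)[:,:400];b=cv2.resize(s['img'][170:290,270:400,::-1],None,fx=4,fy=4)[:,:400]
cv2.imwrite('pics/p1.png',np.hstack([a,b]))
E
```

```text
tcp [0.6256 0.0726 0.1717] [ 0.13568597 -0.89379669 -0.41298717]
```

View pics/p1.png

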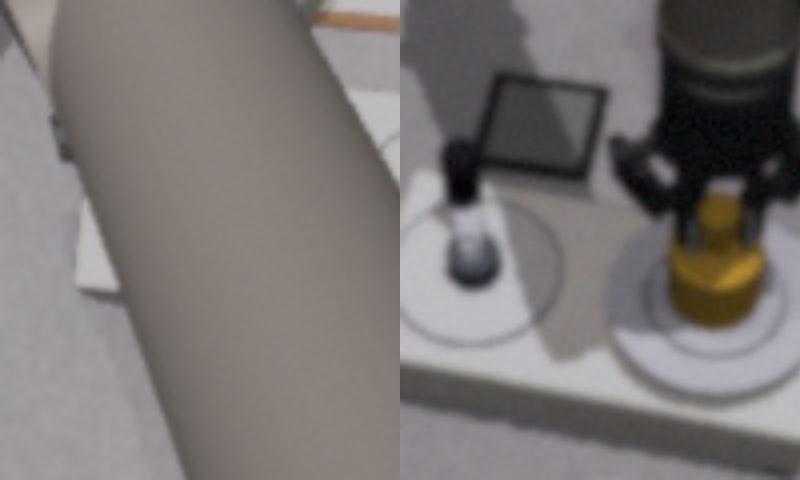

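The weight stands centred on the pan rings and the wrist load is about zero. Release, let it rest, then regrip.

>>> {"method": "jog_arm", "body": {"deltas": [[0,0,0,0,0,0,0.6],[0,0,0,0,0,0,0.7],[0,0,0,0,0,0,0.7],[0,0,0,0,0,0,0.7],[0,0,0,0,0,0,0.7],[0,0,0,0,0,0,0.7],[0,0,0,0,0,0,0.7],[0,0,0,0,0,0,0.7],[0,0,0,0,0,0,0.7],[0,0,0,0,0,0,0.7]]}}

```text
t: 13.9
eef_pos: [0.6253, 0.0727, 0.1713]
tool_rot: [-0.0, 0.991, 0.135, 0.0]
contact_force: [0.7, -0.1, -0.1]
gripper_width: 0.697
grasp_force: 0.0
```

>>> {"method": "jog_arm", "body": {"deltas": [[0,0,0,0,0,0,0.7],[0,0,0,0,0,0,0.3],[0,0,0,0,0,0,0],[0,0,0,0,0,0,0],[0,0,0,0,0,0,0],[0,0,0,0,0,0,0],[0,0,0.02,0,0,0,0],[0,0,0.03,0,0,0,0],[0,0,0,0,0,0,0]]}}

```text
t: 14.8
eef_pos: [0.6272, 0.0731, 0.2244]
tool_rot: [-0.0, 0.991, 0.135, 0.003]
contact_force: [0.7, 0.5, -3.7]
gripper_width: 0.31
grasp_force: 59.9
```

>>> {"method": "jog_arm", "body": {"deltas": [[-0.03,-0.024,0,0,0,0,0],[-0.03,-0.024,0,0,0,0,0],[-0.03,-0.024,0,0,0,0,0],[-0.03,-0.024,0,0,0,0,0],[-0.03,-0.024,0,0,0,0,0],[-0.02,-0.014,0,0,0,0,0],[-0.015,-0.01,0,0,0,0,0],[0,0,-0.04,0,0,0,0],[0,0,-0.04,0,0,0,0],[0,0,-0.03,0,0,0,0]]}}

```text
t: 15.8
eef_pos: [0.4383, -0.0716, 0.1086]
tool_rot: [-0.0, 0.991, 0.135, -0.001]
contact_force: [0.3, -0.5, -4.4]
gripper_width: 0.311
grasp_force: 59.8
```

>>> {"method": "jog_arm", "body": {"deltas": [[0,0,-0.012,0,0,0,0],[0,0,-0.005,0,0,0,0],[0,0,-0.003,0,0,0,0],[0,0,0,0,0,0,0],[0,0,0,0,0,0,0]]}}

```text
t: 16.3
eef_pos: [0.4412, -0.0714, 0.0923]
tool_rot: [0.0, 0.991, 0.135, 0.001]
contact_force: [0.5, 1.0, -5.5]
gripper_width: 0.308
grasp_force: 59.7
```

>>> {"method": "jog_arm", "body": {"deltas": [[0,0,-0.001,0,0,0,0],[0,0,-0.001,0,0,0,0],[0,0,0,0,0,0,0],[0,0,0,0,0,0,0]]}}

```text
t: 16.7
eef_pos: [0.4412, -0.0714, 0.0907]
tool_rot: [0.001, 0.991, 0.135, 0.001]
contact_force: [-3.6, -0.1, 9.5]
gripper_width: 0.311
grasp_force: 61.9
```

>>> {"method": "jog_arm", "body": {"deltas": [[0,0,0,0,0,0,0.6],[0,0,0,0,0,0,0.7],[0,0,0,0,0,0,0.7],[0,0,0,0,0,0,0.7],[0,0,0.04,0,0,0,0.8],[0,0,0.05,0,0,0,1],[0,0,0.05,0,0,0,1],[-0.005,-0.04,0.03,0,0,0,1],[-0.005,-0.04,0,0,0,0,1],[-0.005,-0.04,0,0,0,0,1]]}}

```text
t: 17.7
eef_pos: [0.4256, -0.1926, 0.2607]
tool_rot: [0.001, 0.991, 0.135, 0.001]
contact_force: [0.8, -0.8, -0.7]
gripper_width: 1.002
grasp_force: 0.0
```

>>> {"method": "jog_arm", "body": {"deltas": [[-0.005,-0.03,0,0,0,0,1],[0,0,0,0,0,0,1],[0,0,0,0,0,0,1]]}}

```text
t: 18.0
eef_pos: [0.42, -0.2213, 0.2589]
tool_rot: [-0.0, 0.991, 0.134, -0.0]
contact_force: [0.4, 1.1, -1.2]
gripper_width: 0.997
grasp_force: 0.0
```

```bash
python3 w.py
```

```text
tcp [ 0.42   -0.2213  0.2589] 18.0
top blue [428 180  27  26 447] [440.3 192.6] [ 0.531 -0.347  0.06 ]
top blue [389 229  14   9  70] [395.5 232.1] [ 0.428 -0.227  0.06 ]
top pan [278.6 153.3]
wrist gold [ 158   98   63   58 2628] [190.5 126.2] [ 0.438 -0.069  0.05 ]
wrist blue [ 420   72  109   75 5804] [472.4 108.8] [ 0.534 -0.345  0.06 ]
wrist blue [ 311  158   52   63 2434] [336.7 188.1] [ 0.417 -0.237  0.06 ]
wrist pan [   3.5 -185.4]
```

View pics/last_wrist.png

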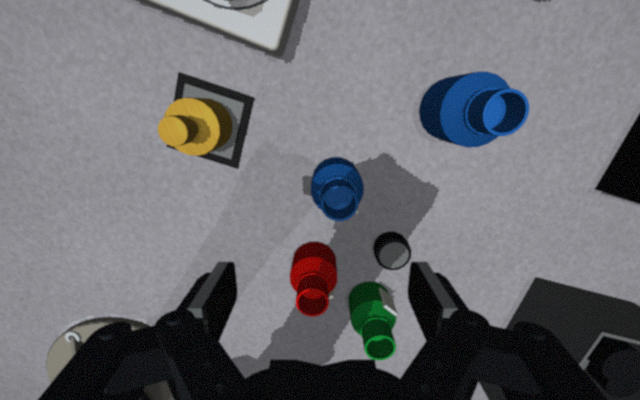

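Wrist: small bottle rim (339,199), bigger rim (503,110). The weight is back on its pad at (197,126).

```bash
python3 - <<'E'
from h import *
c=cam('wrist');t=cam('top')
for z in (.095,.12,.145): print(z,'small',ray(c,339,199,z)[:2].round(4),ray(t,403.3,240,z)[:2].round(4),'big',ray(c,503,110,z)[:2].round(4),ray(t,449,190.3,z)[:2].round(4))
for n,p,z in(('red',(312,302),.095),('green',(379,347),.095),('cap',(397,252),.026)): print(n,ray(c,*p,z).round(3))
print('wt',ray(c,174,130,.098).round(3))
E
```

```text
0.095 small [ 0.4163 -0.2373] [ 0.4088 -0.2375] big [ 0.5371 -0.3554] [ 0.5333 -0.3564]
0.12 small [ 0.4237 -0.2337] [ 0.4091 -0.2308] big [ 0.5339 -0.3414] [ 0.5302 -0.3464]
0.145 small [ 0.4311 -0.2301] [ 0.4095 -0.2241] big [ 0.5307 -0.3274] [ 0.5271 -0.3364]
red [ 0.292 -0.243  0.095]
green [ 0.252 -0.336  0.095]
cap [ 0.346 -0.341  0.026]
wt [ 0.44  -0.073  0.098]
```

>>> {"method": "jog_arm", "body": {"deltas": [[-0.005,-0.016,-0.017,0,0,0,1],[0,0,-0.04,0,0,0,1],[0,0,-0.04,0,0,0,1],[0,0,-0.04,0,0,0,1],[0,0,-0.03,0,0,0,1],[0,0,-0.01,0,0,0,1],[0,0,0,0,0,0,0.6],[0,0,0,0,0,0,0.3],[0,0,0,0,0,0,0.3],[0,0,0,0,0,0,0.3]], "newtons": 30}}

```text
t: 19.2
eef_pos: [0.4166, -0.2378, 0.0837]
tool_rot: [0.001, 0.991, 0.135, 0.001]
contact_force: [0.4, -0.7, 4.7]
gripper_width: 0.436
grasp_force: 31.3
```

>>> {"method": "jog_arm", "body": {"deltas": [[0,0,0,0,0,0,0.3],[0,0,0,0,0,0,0.3],[0,0,0.02,0,0,0,0.3],[0,0,0.03,0,0,0,0.3],[0,0,0.03,0,0,0,0.3],[0,0,0.03,0,0,0,0.3],[0,0,0.03,0,0,0,0.3],[0,0,0.02,0,0,0,0.3],[0,0,0,0,0,0,0.3]]}}

```text
t: 20.1
eef_pos: [0.4166, -0.2377, 0.245]
tool_rot: [0.002, 0.991, 0.135, 0.002]
contact_force: [0.2, 0.1, -3.6]
gripper_width: 0.435
grasp_force: 31.1
```

```bash
python3 - <<'E'
from h import *
cam('wrist','w5.png')
E
```

```text
(no output)
```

View pics/w5.png

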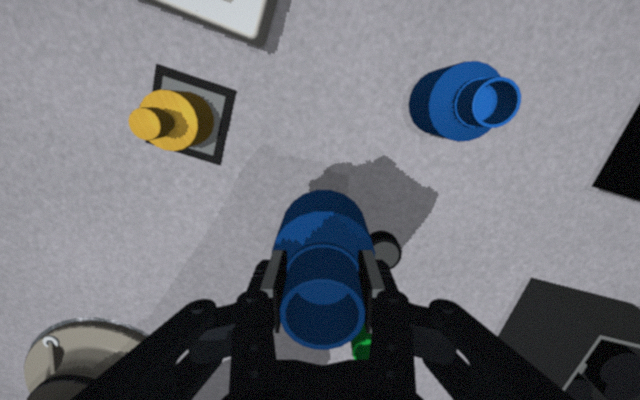

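The small bottle is held upright with its rim at (323,315). Now to the pan.

>>> {"method": "jog_arm", "body": {"deltas": [[0.026,0.039,0,0,0,0,0.3],[0.026,0.039,0,0,0,0,0.3],[0.026,0.039,0,0,0,0,0.3],[0.026,0.039,0,0,0,0,0.3],[0.026,0.039,0,0,0,0,0.3],[0.026,0.039,0,0,0,0,0.3],[0.026,0.038,0,0,0,0,0.3],[0.026,0.038,0,0,0,0,0.3],[0,0,0,0,0,0,0.3],[0,0,0,0,0,0,0.3]]}}

```text
t: 21.15
eef_pos: [0.6223, 0.0742, 0.2395]
tool_rot: [-0.0, 0.991, 0.136, -0.002]
contact_force: [-0.1, -0.7, -2.7]
gripper_width: 0.436
grasp_force: 31.0
```

```bash
python3 - <<'E'
from h import *
o=bot.get_obs();print('tcp',o['eef_pos'].round(4))
c=cam('wrist');print('rim',ray(c,323,315,o['eef_pos'][2]+.0115).round(4))
E
```

```text
tcp [0.6223 0.0742 0.2395]
rim [0.6173 0.0737 0.251 ]
```

>>> {"method": "jog_arm", "body": {"deltas": [[0.005,-0.001,-0.02,0,0,0,0.3],[0,0,-0.02,0,0,0,0.3],[0,0,-0.015,0,0,0,0.3],[0,0,-0.008,0,0,0,0.3],[0,0,-0.004,0,0,0,0.3],[0,0,-0.002,0,0,0,0.3],[0,0,0,0,0,0,0.3],[0,0,0,0,0,0,0.3]]}}

```text
t: 22.0
eef_pos: [0.6287, 0.072, 0.1739]
tool_rot: [-0.0, 0.991, 0.135, 0.001]
contact_force: [0.7, -0.4, -2.9]
gripper_width: 0.435
grasp_force: 31.1
```

>>> {"method": "jog_arm", "body": {"deltas": [[0,0,-0.002,0,0,0,0.3],[0,0,-0.002,0,0,0,0.3],[0,0,0,0,0,0,0.3],[0,0,0,0,0,0,0.3]]}}

```text
t: 22.4
eef_pos: [0.6289, 0.0721, 0.1697]
tool_rot: [-0.0, 0.991, 0.135, 0.001]
contact_force: [1.5, -0.0, 1.4]
gripper_width: 0.435
grasp_force: 31.3
```

Seated. Release, rest and look.

>>> {"method": "jog_arm", "body": {"deltas": [[0,0,0,0,0,0,0.6],[0,0,0,0,0,0,0.75],[0,0,0,0,0,0,0.75],[0,0,0,0,0,0,0.75],[0,0,0,0,0,0,0.75],[0,0,0,0,0,0,0.75],[0,0,0,0,0,0,0.75],[0,0,0,0,0,0,0.75],[0,0,0,0,0,0,0.75],[0,0,0,0,0,0,0.75]]}}

```text
t: 23.4
eef_pos: [0.6283, 0.0719, 0.1691]
tool_rot: [0.0, 0.991, 0.135, 0.0]
contact_force: [-0.2, 0.2, -0.7]
gripper_width: 0.75
grasp_force: 0.0
```

```bash
python3 - <<'E'
from h import *
o=bot.get_obs();print('tcp',o['eef_pos'].round(4),o['contact_force'].round(1))
s=cam('scene');w=cam('wrist')
b=cv2.resize(s['img'][170:290,270:400,::-1],None,fx=4,fy=4)[:,:400];a=cv2.resize(w['img'][160:400,200:440,::-1],(400,480))
cv2.imwrite('pics/p2.png',np.hstack([a,b]))
print('rim pred pix',proj(w,(.6245,.0725,.181)))
E
```

```text
tcp [0.6283 0.0719 0.1691] [-0.2  0.2 -0.7]
rim pred pix [321.22514787 312.69993485]
```

View pics/p2.png

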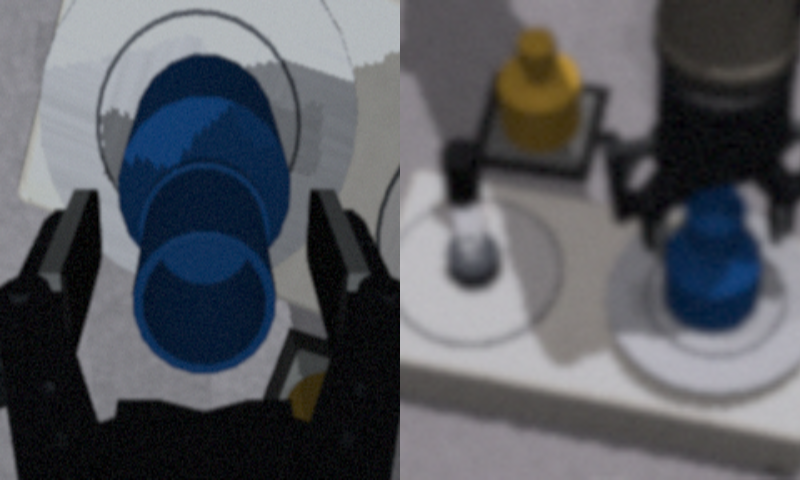

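The small bottle stands within about 2 mm of the pan centre, rim at wrist pixel (323,311). Regrip and carry it to the tray.

>>> {"method": "jog_arm", "body": {"deltas": [[0,0,0,0,0,0,0.4],[0,0,0,0,0,0,0.3],[0,0,0,0,0,0,0.3],[0,0,0,0,0,0,0.3],[0,0,0,0,0,0,0.3],[0,0,0.02,0,0,0,0.3],[0,0,0.03,0,0,0,0.3],[0,0,0.02,0,0,0,0.3],[-0.006,0.035,0,0,0,0,0.3],[-0.006,0.04,0,0,0,0,0.3]]}}

```text
t: 24.5
eef_pos: [0.6168, 0.1451, 0.2394]
tool_rot: [0.001, 0.991, 0.133, 0.0]
contact_force: [0.8, 0.5, -2.6]
gripper_width: 0.434
grasp_force: 31.6
```

>>> {"method": "jog_arm", "body": {"deltas": [[-0.006,0.04,0,0,0,0,0.3],[-0.006,0.04,0,0,0,0,0.3],[-0.006,0.04,0,0,0,0,0.3],[-0.007,0.04,0,0,0,0,0.3],[-0.007,0.035,0,0,0,0,0.3],[-0.007,0.028,0,0,0,0,0.3],[0,0,-0.03,0,0,0,0.3],[0,0,-0.03,0,0,0,0.3],[0,0,-0.02,0,0,0,0.3],[0,0,0,0,0,0,0.3]]}}

```text
t: 25.5
eef_pos: [0.5752, 0.368, 0.1548]
tool_rot: [0.002, 0.991, 0.135, -0.003]
contact_force: [-0.9, -0.3, -3.1]
gripper_width: 0.434
grasp_force: 31.5
```

```bash
python3 - <<'E'
from h import *
cam('scene','s6.png');t=cam('top')
for uv in((130,154),(199,147),(138,254),(210,246)): print(ray(t,*uv,.035).round(3))
E
```

```text
[0.631 0.464 0.035]
[0.651 0.287 0.035]
[0.372 0.431 0.035]
[0.392 0.25  0.035]
```

View pics/s6.png

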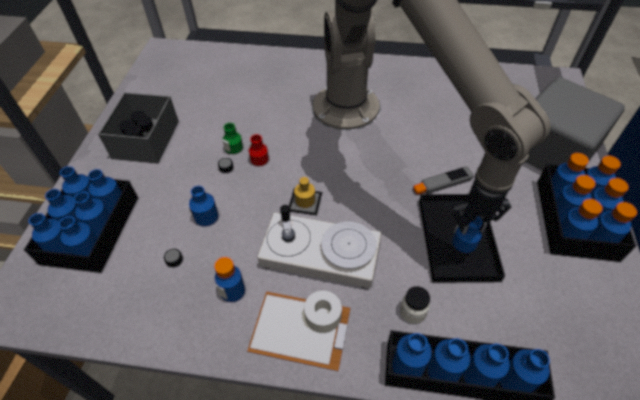

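The small bottle hangs over the far half of the tray at (467,238), and the tray centre is about (0.512, 0.358). Lower and release.

>>> {"method": "jog_arm", "body": {"deltas": [[0,0,-0.03,0,0,0,0.3],[0,0,-0.02,0,0,0,0.3],[0,0,-0.009,0,0,0,0.3],[0,0,-0.004,0,0,0,0.3],[0,0,-0.002,0,0,0,0.3],[0,0,0,0,0,0,0.3],[0,0,0,0,0,0,0.3]]}}

```text
t: 26.3
eef_pos: [0.5778, 0.3704, 0.0953]
tool_rot: [-0.0, 0.991, 0.135, 0.001]
contact_force: [-0.1, -0.6, -3.0]
gripper_width: 0.432
grasp_force: 31.7
```

>>> {"method": "jog_arm", "body": {"deltas": [[0,0,-0.004,0,0,0,0.3],[0,0,-0.002,0,0,0,0.3],[0,0,0,0,0,0,0.3],[0,0,0,0,0,0,0.3]]}}

```text
t: 26.7
eef_pos: [0.5774, 0.3699, 0.0882]
tool_rot: [-0.0, 0.991, 0.135, 0.0]
contact_force: [-0.1, -0.6, -2.0]
gripper_width: 0.438
grasp_force: 31.8
```

>>> {"method": "jog_arm", "body": {"deltas": [[0,0,-0.001,0,0,0,0.3],[0,0,0,0,0,0,0.3],[0,0,0,0,0,0,0.6],[0,0,0,0,0,0,0.75],[0,0,0,0,0,0,0.75],[0,0,0.03,0,0,0,0.75],[0,0,0.05,0,0,0,0.8],[0,0,0.05,0,0,0,1],[0,0,0.05,0,0,0,1],[-0.003,-0.04,0,0,0,0,1]]}}

```text
t: 27.7
eef_pos: [0.5751, 0.3385, 0.2759]
tool_rot: [-0.006, 0.99, 0.139, 0.006]
contact_force: [1.0, 0.6, 0.4]
gripper_width: 1.003
grasp_force: 0.0
```

>>> {"method": "jog_arm", "body": {"deltas": [[-0.003,-0.045,0,0,0,0,1],[-0.003,-0.045,0,0,0,0,1],[-0.003,-0.045,0,0,0,0,1],[-0.003,-0.045,0,0,0,0,1],[-0.003,-0.045,0,0,0,0,1],[-0.003,-0.045,0,0,0,0,1],[-0.003,-0.045,0,0,0,0,1],[-0.003,-0.045,0,0,0,0,1],[-0.003,-0.045,0,0,0,0,1],[-0.003,-0.045,0,0,0,0,1]]}}

```text
t: 28.7
eef_pos: [0.5439, -0.1219, 0.2673]
tool_rot: [0.0, 0.991, 0.135, 0.0]
contact_force: [0.6, 0.5, -0.3]
gripper_width: 1.002
grasp_force: 0.0
```

>>> {"method": "jog_arm", "body": {"deltas": [[-0.003,-0.045,0,0,0,0,1],[-0.003,-0.045,0,0,0,0,1],[-0.003,-0.045,0,0,0,0,1],[-0.003,-0.045,0,0,0,0,1],[0,-0.03,0,0,0,0,1],[0,0,0,0,0,0,1],[0,0,0,0,0,0,1]]}}

```text
t: 29.4
eef_pos: [0.5321, -0.3304, 0.2668]
tool_rot: [-0.0, 0.991, 0.134, -0.0]
contact_force: [-0.4, 0.7, 0.5]
gripper_width: 0.999
grasp_force: 0.0
```

```bash
python3 - <<'E'
from h import *
o=bot.get_obs();print('tcp',o['eef_pos'].round(4),o['t'])
c=cam('wrist');s=cam('scene')
a=cv2.resize(c['img'][:,:,::-1],(500,312));b=cv2.resize(s['img'][:,:,::-1],(300,188));b=np.vstack([b,np.zeros((124,300,3),np.uint8)])
cv2.imwrite('pics/w7.png',np.hstack([a,b]))
print('pred rim',proj(c,(.532,-.345,.12)))
for i in ((.532,-.345,.145),(.532,-.345,.07)):print(proj(c,i))
np.save('s7.npy',s['img'])
E
```

```text
tcp [ 0.5321 -0.3304  0.2668] 29.4
pred rim [338.50805245 199.82220481]
[340.01268575 208.94833954]
[336.14919501 185.51489766]
```

View pics/w7.png

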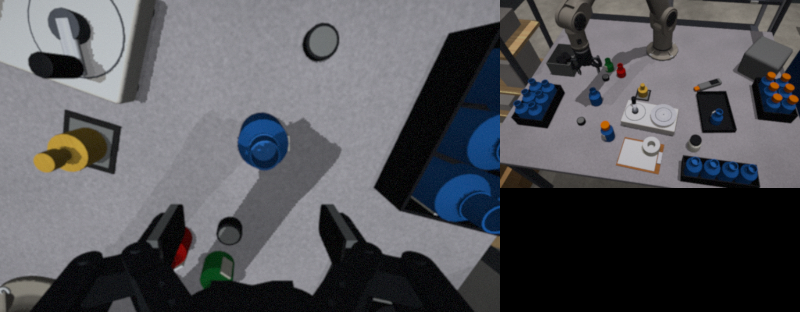

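Wrist: the middle bottle's rim is at about (338,194) and its shoulder is about 64 px wide, so roughly 70 mm. The small bottle stands in the tray.

>>> {"method": "jog_arm", "body": {"deltas": [[0.001,-0.015,-0.02,0,0,0,1],[0,0,-0.04,0,0,0,1],[0,0,-0.04,0,0,0,1],[0,0,-0.03,0,0,0,1],[0,0,-0.02,0,0,0,1],[0,0,-0.008,0,0,0,1],[0,0,0,0,0,0,0.6],[0,0,0,0,0,0,0.3],[0,0,0,0,0,0,0.3],[0,0,0,0,0,0,0.3]], "newtons": 40}}

```text
t: 30.5
eef_pos: [0.5343, -0.3457, 0.1108]
tool_rot: [0.001, 0.991, 0.135, 0.001]
contact_force: [-0.9, -0.4, 4.7]
gripper_width: 0.434
grasp_force: 40.1
```

>>> {"method": "jog_arm", "body": {"deltas": [[0,0,0,0,0,0,0.3],[0,0,0,0,0,0,0.3],[0,0,0.02,0,0,0,0.3],[0,0,0.03,0,0,0,0.3],[0,0,0.03,0,0,0,0.3],[0,0,0.03,0,0,0,0.3],[0,0,0.03,0,0,0,0.3],[0,0,0.02,0,0,0,0.3],[0,0,0,0,0,0,0.3]]}}

```text
t: 31.4
eef_pos: [0.5344, -0.3457, 0.272]
tool_rot: [0.002, 0.991, 0.135, 0.002]
contact_force: [-0.2, 0.0, -4.3]
gripper_width: 0.434
grasp_force: 41.5
```

```bash
python3 - <<'E'
from h import *
o=bot.get_obs();p=o['eef_pos'];print('tcp',p.round(4))
c=cam('wrist','w8.png');im=c['img'][200:400,240:400]
for dz in (.0115,): print('expected rim pix if centred',proj(c,p+[0,0,dz]))
m=cv2.inRange(cv2.cvtColor(c['img'],cv2.COLOR_RGB2HSV),(100,120,40),(125,255,255))
k,l,s,ce=cv2.connectedComponentsWithStats(m);i=1+s[1:,4].argmax();print(s[i])
b=s[i][1]+s[i][3];print('rim centre ~',ray(c,323,b-38,p[2]+.0115).round(4), b)
E
```

```text
tcp [ 0.5344 -0.3457  0.272 ]
expected rim pix if centred [325.02683967 305.30100895]
[  510    59   130   239 18778]
rim centre ~ [ 0.5554 -0.3389  0.2835] 298
```

```bash
python3 - <<'E'
from h import *
o=bot.get_obs();p=o['eef_pos']
for f in('w5.png','w8.png'):
    im=cv2.imread('pics/'+f)
    m=cv2.inRange(cv2.cvtColor(im,cv2.COLOR_BGR2HSV),(100,100,25),(125,255,255))
    k,l,s,ce=cv2.connectedComponentsWithStats(m)
    print(f,[ (s[i].tolist()) for i in range(1,k) if s[i,4]>300])
    r=np.argwhere(m[:,318:330].any(1))[:,0];print(r.min(),r.max())
E
```

```text
w5.png [[410, 61, 111, 80, 6589], [273, 190, 102, 160, 11929]]
190 380
w8.png [[510, 58, 130, 240, 19016], [264, 169, 118, 170, 13821]]
169 389
```

The middle bottle's rim matches the TCP to within about 1 mm. Carry it to the pan.

>>> {"method": "jog_arm", "body": {"deltas": [[0.009,0.04,0.01,0,0,0,0.3],[0.009,0.042,0,0,0,0,0.3],[0.009,0.042,0,0,0,0,0.3],[0.009,0.042,0,0,0,0,0.3],[0.009,0.042,0,0,0,0,0.3],[0.009,0.042,0,0,0,0,0.3],[0.009,0.042,0,0,0,0,0.3],[0.009,0.042,0,0,0,0,0.3],[0.009,0.042,0,0,0,0,0.3],[0.009,0.042,0,0,0,0,0.3]]}}

```text
t: 32.45
eef_pos: [0.6222, 0.0742, 0.2764]
tool_rot: [0.0, 0.991, 0.135, -0.002]
contact_force: [0.8, -0.3, -3.4]
gripper_width: 0.432
grasp_force: 41.8
```

>>> {"method": "jog_arm", "body": {"deltas": [[0,0,0,0,0,0,0.3],[0,0,0,0,0,0,0.3],[0,0,0,0,0,0,0.3]]}}

```text
t: 32.75
eef_pos: [0.6225, 0.0713, 0.2772]
tool_rot: [0.001, 0.991, 0.134, -0.002]
contact_force: [0.5, -1.0, -4.2]
gripper_width: 0.429
grasp_force: 42.0
```

>>> {"method": "jog_arm", "body": {"deltas": [[0.002,0.001,-0.03,0,0,0,0.3],[0,0,-0.025,0,0,0,0.3],[0,0,-0.012,0,0,0,0.3],[0,0,-0.006,0,0,0,0.3],[0,0,-0.004,0,0,0,0.3],[0,0,-0.002,0,0,0,0.3],[0,0,0,0,0,0,0.3],[0,0,0,0,0,0,0.3]]}}

```text
t: 33.55
eef_pos: [0.6257, 0.074, 0.201]
tool_rot: [0.0, 0.991, 0.135, 0.001]
contact_force: [0.0, 0.4, -4.2]
gripper_width: 0.43
grasp_force: 42.0
```

>>> {"method": "jog_arm", "body": {"deltas": [[0,0,-0.002,0,0,0,0.3],[0,0,-0.002,0,0,0,0.3],[0,0,0,0,0,0,0.3],[0,0,0,0,0,0,0.3]]}}

```text
t: 33.95
eef_pos: [0.6257, 0.074, 0.1966]
tool_rot: [-0.0, 0.991, 0.135, 0.001]
contact_force: [0.2, -0.2, -0.7]
gripper_width: 0.432
grasp_force: 42.3
```

Seated. Release, rest and check.

>>> {"method": "jog_arm", "body": {"deltas": [[0,0,0,0,0,0,0.6],[0,0,0,0,0,0,0.75],[0,0,0,0,0,0,0.75],[0,0,0,0,0,0,0.75],[0,0,0,0,0,0,0.75],[0,0,0,0,0,0,0.75],[0,0,0,0,0,0,0.75],[0,0,0,0,0,0,0.75],[0,0,0,0,0,0,0.75],[0,0,0,0,0,0,0.75]]}}

```text
t: 34.95
eef_pos: [0.6253, 0.0739, 0.1961]
tool_rot: [0.0, 0.991, 0.135, -0.0]
contact_force: [-0.5, 0.1, 0.2]
gripper_width: 0.747
grasp_force: 0.0
```

```bash
python3 - <<'E'
from h import *
o=bot.get_obs();p=o['eef_pos'];print('tcp',p.round(4),o['contact_force'].round(1))
c=cam('wrist');s=cam('scene')
print('rim pred',proj(c,(.6245,.0725,.2056)))
b=cv2.resize(s['img'][60:300,230:510,::-1],(467,400));a=cv2.resize(c['img'][160:400,220:420,::-1],(333,400))
cv2.imwrite('pics/p3.png',np.hstack([a,b]))
E
```

```text
tcp [0.6253 0.0739 0.1961] [-0.5  0.1  0.2]
rim pred [327.45697264 304.6106586 ]
```

View pics/p3.png

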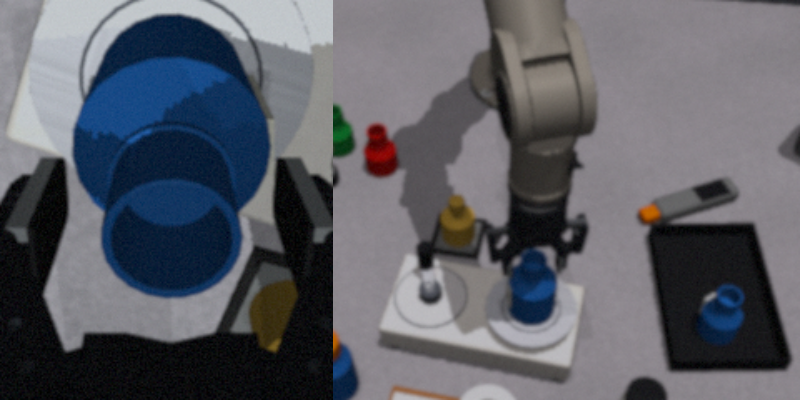

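The middle bottle is centred on the pan (rim at (323,302), within 3 mm). I'll check numerically that the tray bottle stands upright before placing the next one.

>>> {"method": "jog_arm", "body": {"deltas": [[0,0,0,0,0,0,0.4],[0,0,0,0,0,0,0.3],[0,0,0,0,0,0,0.3],[0,0,0,0,0,0,0.3],[0,0,0,0,0,0,0.3],[0,0,0.02,0,0,0,0.3],[0,0,0.03,0,0,0,0.3],[0,0,0.02,0,0,0,0.3],[0,0,0.01,0,0,0,0.3]]}}

```text
t: 35.95
eef_pos: [0.6256, 0.0741, 0.2775]
tool_rot: [-0.0, 0.991, 0.135, 0.001]
contact_force: [0.9, 0.1, -3.2]
gripper_width: 0.432
grasp_force: 41.0
```

```bash
python3 - <<'E'
from h import *
for n in('scene','top'):
    c=cam(n);hsv=cv2.cvtColor(c['img'],cv2.COLOR_RGB2HSV)
    m=cv2.inRange(hsv,(100,100,30),(125,255,255));k,l,s,ce=cv2.connectedComponentsWithStats(m)
    for i in range(1,k):
        p=ray(c,*ce[i],.05)
        if s[i,4]>60 and abs(p[0]-.51)<.14 and abs(p[1]-.36)<.1: print(n,s[i],ce[i].round(1),p.round(3))
    for z in(.005,.05,.1): print(proj(c,(.573,.37,z)).round(1))
# scene: rim at crop (730,297), widest body (720,322)
c=cam('scene');f=240/400
r=((730-333)*f+230,297*f+60);b=((720-333)*f+230,322*f+60);print('rim',ray(c,*r,.1),'body',ray(c,*b,.04))
E
```

```text
scene [448 229  30  39 812] [463.2 249.2] [0.579 0.37  0.05 ]
[459.2 256.4]
[463.1 247.3]
[467.7 236.6]
top [149 164  33  24 505] [163.  173.9] [0.576 0.371 0.05 ]
[169.8 177.9]
[163.5 175.2]
[155.7 171.9]
rim [0.57763092 0.37094792 0.1       ] body [0.58478746 0.36953937 0.04      ]
```

The small bottle is upright at (0.575, 0.371). Place the middle one in the near half of the tray.

>>> {"method": "jog_arm", "body": {"deltas": [[-0.021,0.035,0,0,0,0,0.3],[-0.022,0.035,0,0,0,0,0.3],[-0.022,0.035,0,0,0,0,0.3],[-0.022,0.035,0,0,0,0,0.3],[-0.022,0.035,0,0,0,0,0.3],[-0.022,0.035,0,0,0,0,0.3],[-0.022,0.035,0,0,0,0,0.3],[-0.02,0.032,0,0,0,0,0.3],[0,0,0,0,0,0,0.3],[0,0,0,0,0,0,0.3]]}}

```text
t: 37.1
eef_pos: [0.4509, 0.3512, 0.2744]
tool_rot: [0.001, 0.991, 0.136, -0.001]
contact_force: [0.6, -0.8, -4.5]
gripper_width: 0.433
grasp_force: 41.6
```

>>> {"method": "jog_arm", "body": {"deltas": [[0,0,-0.035,0,0,0,0.3],[0,0,-0.04,0,0,0,0.3],[0,0,-0.04,0,0,0,0.3],[0,0,-0.02,0,0,0,0.3],[0,0,-0.01,0,0,0,0.3],[0,0,-0.005,0,0,0,0.3],[0,0,0,0,0,0,0.3],[0,0,0,0,0,0,0.3]]}}

```text
t: 37.9
eef_pos: [0.4531, 0.3513, 0.1273]
tool_rot: [-0.001, 0.991, 0.135, 0.001]
contact_force: [0.1, -0.6, -3.8]
gripper_width: 0.432
grasp_force: 41.6
```

>>> {"method": "jog_arm", "body": {"deltas": [[0,0,-0.005,0,0,0,0.3],[0,0,-0.004,0,0,0,0.3],[0,0,-0.002,0,0,0,0.3],[0,0,0,0,0,0,0.3],[0,0,0,0,0,0,0.3]]}}

```text
t: 38.4
eef_pos: [0.4525, 0.351, 0.1159]
tool_rot: [0.0, 0.991, 0.135, 0.0]
contact_force: [-1.9, -3.1, 6.8]
gripper_width: 0.43
grasp_force: 42.3
```

>>> {"method": "jog_arm", "body": {"deltas": [[0,0,0,0,0,0,0.6],[0,0,0,0,0,0,0.75],[0,0,0,0,0,0,0.75],[0,0,0,0,0,0,0.75],[0,0,0.03,0,0,0,0.75],[0,0,0.05,0,0,0,0.8],[0,0,0.05,0,0,0,1],[0,0,0.03,0,0,0,1],[0,-0.03,0,0,0,0,1],[0,-0.04,0,0,0,0,1]]}}

```text
t: 39.4
eef_pos: [0.4522, 0.2825, 0.2765]
tool_rot: [-0.001, 0.991, 0.137, 0.001]
contact_force: [2.1, -0.6, -0.9]
gripper_width: 0.998
grasp_force: 0.0
```

>>> {"method": "jog_arm", "body": {"deltas": [[0,-0.04,0,0,0,0,1],[0,-0.04,0,0,0,0,1],[0,-0.04,0,0,0,0,1],[0,-0.04,0,0,0,0,1],[0,-0.04,0,0,0,0,1],[0,-0.04,0,0,0,0,1],[0,-0.04,0,0,0,0,1],[0,-0.04,0,0,0,0,1],[0,-0.04,0,0,0,0,1],[0,0,0,0,0,0,1]]}}

```text
t: 40.4
eef_pos: [0.4517, -0.0847, 0.275]
tool_rot: [0.001, 0.991, 0.131, -0.0]
contact_force: [-1.1, 0.5, -0.0]
gripper_width: 1.001
grasp_force: 0.0
```

```bash
python3 - <<'E'
from h import *
c=cam('top');s=cam('scene')
b=cv2.resize(s['img'][60:310,190:510,::-1],(448,350));a=cv2.resize(c['img'][110:310,120:360,::-1],(350,292));a=np.vstack([a,np.zeros((58,350,3),np.uint8)])
cv2.imwrite('pics/end.png',np.hstack([a,b]))
for n,c in(('scene',s),('top',c)):
    hsv=cv2.cvtColor(c['img'],cv2.COLOR_RGB2HSV)
    for lo,hi in(((100,100,30),(125,255,255)),((18,110,60),(32,255,255))):
        k,l,st,ce=cv2.connectedComponentsWithStats(cv2.inRange(hsv,lo,hi))
        for i in range(1,k):
            p=ray(c,*ce[i],.05)
            if st[i,4]>60 and .35<p[0]<.72 and abs(p[1])<.45: print(n,st[i],ce[i].round(1),p.round(3))
E
```

```text
scene [438 188  34  43 935] [455.8 209.5] [0.451 0.356 0.05 ]
scene [448 230  30  38 808] [463.1 249.2] [0.579 0.37  0.05 ]
scene [294 178  21  30 446] [304.5 193.3] [ 0.449 -0.068  0.05 ]
top [149 164  33  25 515] [163.1 174. ] [0.576 0.371 0.05 ]
top [150 208  39  30 835] [167.6 223.2] [0.45  0.354 0.05 ]
```

View pics/end.png

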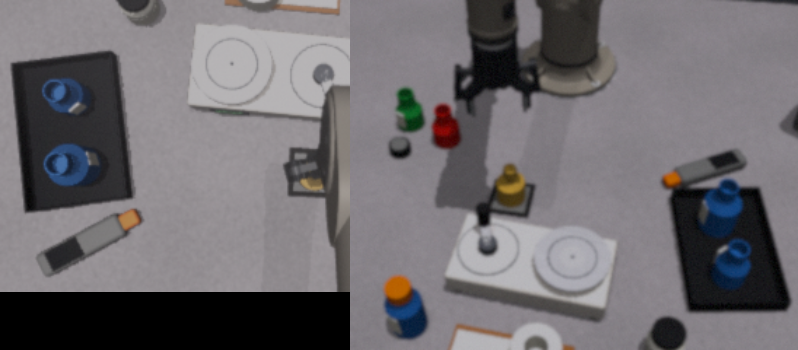

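The final view shows both bottles upright in the tray, the weight on its pad and the pan up and empty.

```bash
python3 -c "
from h import *
print(bot.hand_in())"
```

```text
the job is handed in; nothing more can be done
None
```

I handed the job in after about 40 s of robot time: the crank is wound until the pan sprang up, the check weight was proved and is back on its pad, and both open blue bottles present (small, then middle-sized) were weighed and stand upright in the tray; the hand-in gave no verdict.

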